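Fit the splined yoke on the shutter drive

TASK

Pick up the brass yoke with the toothed bore and push it, ears up, onto the upright splined shaft of the blue shutter drive, rocking it a little about the shaft if needed until the teeth mesh. Keep hold of it until it is fully home on the black flange, then let go and leave it there. Leave the dark steel yoke with the smooth bore where it is.

Things in the scene. Friction and masses are not known exactly. Their poses are not given: they have to be found in the camera images.
- yoke: Loose brass yoke, 0.4 kg, ears up on the crate (crate top z = 70 mm). Origin: centre of the underside, z up the bore. Hub: ring 60 mm across, 24 high. Through bore 42 mm across with six teeth, 5 mm wide, rounded below, 28 mm across their tips. Gaps between teeth lie at local +y, -y (under the ears) and every 60 degrees.
- yoke_grip (a point): Point midway between the yoke's ears, 46 mm above its underside: where to grip, from above, across the ears. The ears are flat, 6 mm thick, 28 mm wide along the yoke's x; outer faces at local y = +28 and -28 mm (56 mm over both), reaching from 21 to 66 mm above the underside, tops rounded. Axes as the yoke's.
- drive: Blue round gearbox, 88 mm across, fixed on the crate, upright steel shaft in its middle. Origin: centre of the underside, z up the shaft. Shaft core 22 mm across, tapered tip at z = 92 mm; six splines 5 mm wide, 36 mm across, rounded tops at z = 78 mm, at local +y, -y and every 60 degrees. Low lugs at local +y and -y end 68 mm from the axis.
- flange (a point): Centre of the top of the drive's black flange, 66 mm across, 50 mm above the drive's underside, on the shaft axis; axes as the drive's. The yoke is home when its underside rests here. It meshes when its ears line up with any two opposite splines; play about 10 degrees either way, 3 mm sideways.
- plain_yoke: Bystander, to be left alone: loose dark steel yoke, same outer shape, size and origin as the brass one, but with a smooth 16 mm round bore that does not fit the shaft.

How it is judged:
By the outcome, as a careful person would: the job done as asked, in the order asked, and still so for the second after the job is handed in, with the robot touching nothing.
It also fails if it takes over 42 s, if anything falls off the work surface, if the arm or the gripper's body presses on something with over 40 N, if the wrist force passes 120 N, or if a joint passes its speed limit or range.

ROBOT

A 7-joint arm with a two-finger parallel gripper is mounted at the origin on the work surface. World frame = base frame: x ahead of the robot, y to its left, z up, the work surface at z = 0. Lengths are in m, angles in degrees, forces in N, time in s.
With the tool pointing down it reaches from about 0.4 to 0.875 m from the base axis. Payload 6.5 kg.
Tool frame: the origin (TCP) lies midway between the tips of the shut fingers; the grasp point (between the pads) lies 19 mm behind it; z points along the fingers, x is the direction in which the jaws open and shut, and the axes are right-handed (so a half turn about z gives the same grasp; the last joint's range is limited). The gripper opens to 88 mm and grips with 3 to 60 N. Pads are 18 mm wide; open, the fingers measure 123 mm over their backs; the gripper's body (75 mm by 187 mm) begins 45 mm behind the grasp point.
Start: joints at [-80.226, 30.733, -0.252, 88.115, 0.149, 61.152, -4.079], TCP at [0.152, 0.632, 0.239] pointing down, gripper open.
Joint ranges: [-154.64, 154.64], [-21.42, 123.67], [-72.66, 72.17], [13.99, 137.28], [-74.86, 254.86], [10.95, 109.41], [-158.01, 158.01]. Speed limits (degrees/s): [136.94, 136.94, 180, 180, 180, 180, 180].

INTERFACE

Orientations are given as [roll, pitch, yaw] about the fixed x, y, z axes, in that order (R = Rz(yaw) Ry(pitch) Rx(roll)).
In Python, from plant import read_state, viewer, close_job gives the robot as it stands.
- The arm moves only by the tool servo_tool, never from a script. Its argument "series" is a list of rows, each an object with "slide": the shift along the tool's x, y, z scaled (see below), a list of three; "spin": the turn about the tool's z scaled (see below). In form: [{"slide": [tx, ty, tz], "spin": spin}, ...]. A call has 1 to 20 rows; each row is the pose to reach, as a shift and turn from the pose commanded when the call began, along the tool's axes at that moment; what a row does not reach only later rows make up. The controller multiplies each number of a shift by 0.3 m and each number of a turn by 0.5 rad. A row lasts 1/12 s, in which the tool goes at most 41.7 mm and 7.16 degrees, less where a joint would pass 70% of its speed; a pose out of reach is approached as far as the arm can. A call with a number of a shift or a turn outside -1 to 1 is refused whole. A call with a gripper value outside its range is refused whole. "claw" is the opening, from 0 (shut) to 1 (fully open), set as the call begins (left out, the last holds). The fingers move at their own pace and stop on an object; "grip_force" is the grip in N (left out, the last holds). Time passes only in rows, so rows that repeat a pose let the fingers close. It gives the time, the measured TCP pose, the force and the opening at its end, in the units of the state.
- read_state(): the state, without advancing time (a new reading comes with each control period).
- viewer.camera(name): name is "side" or "top"; returns the picture (384x512x3 uint8, red, green, blue); there is no depth.
- viewer.camera_params(name): a dict with "fx", "fy", "cx", "cy" (pixels), "dist" ([k1, k2, p1, p2, k3] as OpenCV has them; the pictures are not rectified), "T" (4x4, takes a point from camera to world coordinates). Camera axes: x right, y up, looking along -z (the intrinsics and any distortion apply to the point x, -y, -z); pixel columns grow to the right and rows downward; lengths in m; the calibration is good to about 2 mm. A picture is of the moment at which its call begins. camera_params takes no time and is no camera call.
- close_job(): hands the job in, once; it reports no verdict.
The state is a dict: "t": time; "joint_positions": joint angles; "qd": joint speeds; "joint_efforts": joint torques, N m; "position": TCP position; "ee_rot": TCP orientation; "ft_force": force on the tool from outside, world axes, zero at the start; "ft_torque": the same for the moment, N m; "gripper_width": opening from 0.0 (shut) to 1.0 (fully open).
Only numpy, scipy, OpenCV 4.12 (cv2) and the standard library are available. Lean on these libraries where they do the work, as an engineer would, in place of code of your own. Each camera call takes 0.05 s, during which the arm holds its last target.

## Working session

There is one attempt and no reset: what is moved stays moved. The work goes in short steps, Python scripts to look and compute and a tool call to move; the robot and the scene stay as the last step left them, time stands still between calls to the robot, and variables do not carry over. Pictures are saved under pics/ and viewed, and the job is handed in when it is done.

Besides the shell and the picture viewer there is one more tool, called as name(argument=value, ...) on one line, values as JSON. servo_tool: Moves the arm, as the interface text tells. Its arguments: {"type":"object","properties":{"series":{"type":"array"},"claw":{"type":"number"},"grip_force":{"type":"number"}},"required":["series"]}

```bash
mkdir -p pics; ls; python3 - <<'E'
from plant import read_state, viewer
import cv2,json,pickle
s=read_state();print(s)
for n in("side","top"):
    im=viewer.camera(n);cv2.imwrite(f"pics/{n}0.png",im[:,:,::-1])
    p=viewer.camera_params(n);print(n,p)
E
```

```text
pics
{'t': 0.0, 'joint_positions': array([-80.22437443,  30.77666717,  -0.25308034,  88.16730304,
         0.15044208,  61.15230708,  -4.07937196]), 'qd': array([ 0.02952928,  0.00605248,  0.00859931,  0.01603747, -0.07926584,
        0.00051447,  0.0367363 ]), 'joint_efforts': array([ 2.17199872e-04, -5.70992017e+01,  9.90750454e-01, -2.51607156e+01,
       -5.62708941e-02,  1.80173898e-02,  1.69810428e-04]), 'position': array([0.15239346, 0.63127947, 0.23787178]), 'ee_rot': array([1.79991028e+02, 9.55544594e-02, 7.64352386e+01]), 'ft_force': array([0.82597182, 0.00882196, 0.22703976]), 'ft_torque': array([-0.0471506 , -0.02972002, -0.03862433]), 'gripper_width': 1.0037357876671908}
side {'fx': 369.3834360813451, 'fy': 369.3834360813451, 'cx': 251.33021713874064, 'cy': 188.90452277979986, 'dist': array([-0.01301401,  0.        ,  0.        ,  0.        ,  0.        ]), 'T': array([[-0.9914502 ,  0.05468367, -0.11847446,  0.47366814],
       [-0.1289762 , -0.54839197,  0.8262151 ,  0.65690818],
       [-0.01978997,  0.83443151,  0.55075622,  0.57894502],
       [ 0.        ,  0.        ,  0.        ,  1.        ]])}
top {'fx': 415.4063208665659, 'fy': 415.4063208665659, 'cx': 261.13141616931085, 'cy': 189.13975425873568, 'dist': array([-0.0800061,  0.       ,  0.       ,  0.       ,  0.       ]), 'T': array([[-0.0288388 ,  0.99542299, -0.09111204,  0.47644826],
       [-0.99916698, -0.03133967, -0.02613767, -0.01201797],
       [-0.02887346,  0.09028236,  0.99549757,  0.88410829],
       [ 0.        ,  0.        ,  0.        ,  1.        ]])}
```

View pics/side0.png

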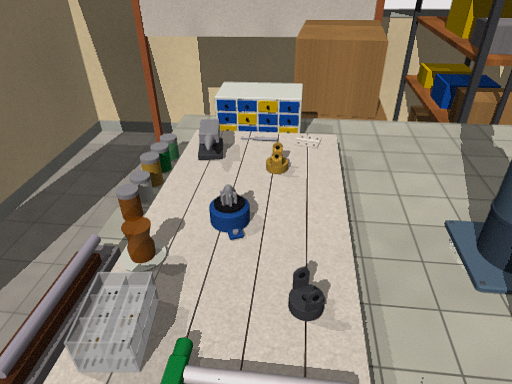

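View pics/top0.png

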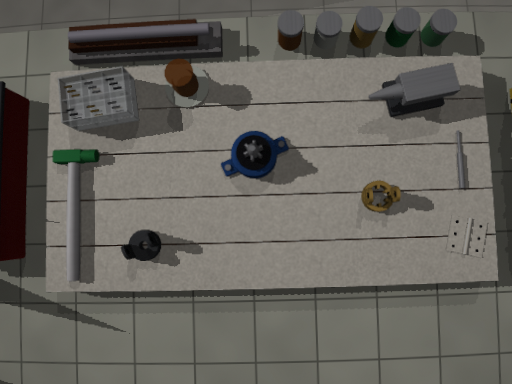

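```bash
python3 - <<'E'
import cv2,numpy as np
a=cv2.imread("pics/top0.png");b=cv2.imread("pics/side0.png")
f=lambda im,x,y,w,k:cv2.resize(im[y:y+w,x:x+w],None,fx=k,fy=k,interpolation=cv2.INTER_CUBIC)
r1=np.hstack([f(a,350,165,56,7),f(a,212,112,84,392/84)])
cv2.imwrite("pics/z1.png",r1)
r2=np.hstack([f(b,250,130,56,7),f(b,195,170,70,392/70)])
cv2.imwrite("pics/z2.png",r2)
E
```

```text
(no output)
```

View pics/z1.png

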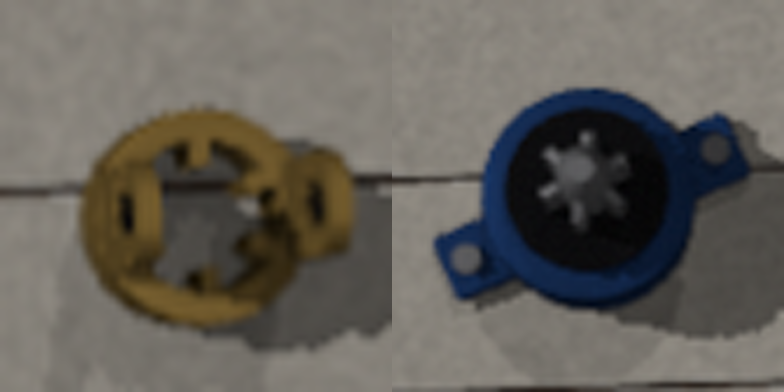

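View pics/z2.png

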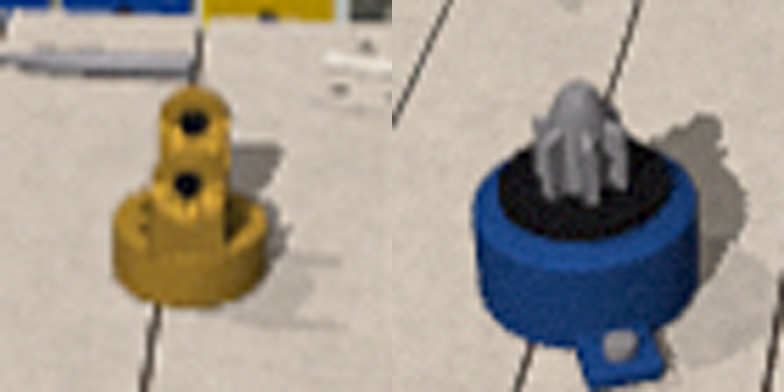

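```bash
cat > h.py <<'E'
import cv2,numpy as np
from plant import viewer
def ray(n,uv):
    p=viewer.camera_params(n);K=np.array([[p['fx'],0,p['cx']],[0,p['fy'],p['cy']],[0,0,1]])
    x=cv2.undistortPoints(np.array(uv,float).reshape(-1,1,2),K,p['dist']).reshape(-1,2)
    d=np.c_[x[:,0],-x[:,1],-np.ones(len(x))]@p['T'][:3,:3].T
    return p['T'][:3,3],d
def plane(n,uv,z):
    o,d=ray(n,uv);return o+d*((z-o[2])/d[:,2])[:,None]
def tri(a,b):
    o1,d1=ray('top',a);o2,d2=ray('side',b);d1=d1[0]/np.linalg.norm(d1);d2=d2[0]/np.linalg.norm(d2)
    s=np.linalg.lstsq(np.c_[d1,-d2],o2-o1,rcond=None)[0]
    P,Q=o1+s[0]*d1,o2+s[1]*d2
    return (P+Q)/2,np.linalg.norm(P-Q)
def big(m,box):
    q=np.zeros_like(m);x,y,w,h=box;q[y:y+h,x:x+w]=m[y:y+h,x:x+w]
    n,l,s,c=cv2.connectedComponentsWithStats(q);i=1+np.argmax(s[1:,4]);return (l==i).astype(np.uint8)*255
def circ(P):
    A=np.c_[2*P[:,:2],np.ones(len(P))];s=np.linalg.lstsq(A,(P[:,:2]**2).sum(1),rcond=None)[0]
    return s[:2],np.sqrt(s[2]+s[0]**2+s[1]**2)
E
python3 - <<'E'
from h import *
from plant import *
u=lambda x,y,k,ox,oy:((x+.5)/k-.5+ox,(y+.5)/k-.5+oy)
t1=u(127,212,7,350,165);t2=u(317,200,7,350,165)
# side: lower hole in picture is nearer cam (+y)
s1=u(187,184,7,250,130);s2=u(193,123,7,250,130)
A,ea=tri(t1,s1);B,eb=tri(t2,s2);print("holes",A,ea,B,eb,"dir",np.degrees(np.arctan2(*(A-B)[1::-1])))
for n,bt in(("top",(350,165,60,60)),("side",(250,130,56,56))):
    im=cv2.imread(f"pics/{n}0.png");hsv=cv2.cvtColor(im,cv2.COLOR_BGR2HSV)
    m=big(cv2.inRange(hsv,(12,110,50),(30,255,255)),bt);c=max(cv2.findContours(m,0,1)[0],key=cv2.contourArea)
    print(n,"brass",cv2.boundingRect(c))
    box=(212,112,84,84) if n=="top" else (195,170,70,70)
    blue=big(cv2.inRange(hsv,(100,120,30),(130,255,255)),box)
    # flange = hole of the blue ring
    cs,h=cv2.findContours(blue,cv2.RETR_CCOMP,cv2.CHAIN_APPROX_NONE)
    ii=[i for i in range(len(cs)) if h[0][i][3]>=0]; print([cv2.contourArea(cs[i]) for i in ii])
    if ii:
        q=cs[max(ii,key=lambda i:cv2.contourArea(cs[i]))][:,0]
        P=plane(n,q,.12);print(n,"flange",circ(P),cv2.fitEllipse(q))
b=[u(x-392,y,392/84,212,112) for x,y in((466,259),(715,149))]
P=plane("top",b,.083);print("bolts",P,P.mean(0),np.degrees(np.arctan2(*(P[0]-P[1])[1::-1])),np.linalg.norm(P[0]-P[1]))
c=plane("top",[u(192,215,7,350,165)],.094);print("hub",c)
E
```

```text
holes [ 0.52845867 -0.18721771  0.12309738] 0.0019190050192929018 [ 0.52993854 -0.23761756  0.12260469] 0.0021585603190140347 dir 91.68187378464289
top brass (362, 181, 38, 31)
[2.0, 2.0, 52.0, 47.0, 988.0]
top flange (array([0.61584553, 0.02016528]), np.float64(0.03333289501792038)) ((253.58755493164062, 152.35244750976562), (35.30836868286133, 35.692752838134766), 121.13011169433594)
side brass (266, 142, 22, 32)
[41.5]
side flange (array([0.58399989, 0.11808641]), np.float64(0.009225075645327272)) ((235.3704376220703, 231.18185424804688), (7.165194988250732, 7.749782085418701), 47.3280143737793)
bolts [[ 0.59501952  0.07350525  0.083     ]
 [ 0.63809793 -0.0320842   0.083     ]] [0.61655872 0.02071052 0.083     ] 112.1944920245966 0.11403894994997663
hub [[ 0.53006517 -0.21161127  0.094     ]]
```

```bash
cat > g.py <<'E'
import sys,numpy as np
from plant import read_state
from scipy.spatial.transform import Rotation as R
s=read_state();a=list(map(float,sys.argv[1:]))
r=R.from_euler('xyz',s['ee_rot'],degrees=True)
d=np.array(a[:3])-s['position']
print(s['t'],s['position'].round(4),s['ee_rot'].round(2),s['ft_force'].round(1),s['gripper_width'],s['joint_positions'].round(0))
print("slide",(r.inv().apply(d)/.3).round(3), "spin",round(-np.radians((a[3]-s['ee_rot'][2]+180)%360-180)/.5,3) if len(a)>3 else'', "rows",np.linalg.norm(d)/.0417)
E
python3 g.py .40 .42 .32 91.7
```

```text
0.1 [0.1523 0.6313 0.2379] [1.7999e+02 9.0000e-02 7.6440e+01] [-0.1 -0.2 -1.2] 1.0022724585373477 [-80.  31.  -0.  88.   0.  61.  -4.]
slide [-0.492  0.968 -0.273] spin -0.533 rows 8.051675463879297
```

servo_tool(series=[{"slide": [0, 0, -0.13], "spin": -0.1}, {"slide": [-0.02, 0.05, -0.27], "spin": -0.2}, {"slide": [-0.09, 0.17, -0.27], "spin": -0.3}, {"slide": [-0.15, 0.3, -0.27], "spin": -0.4}, {"slide": [-0.22, 0.42, -0.27], "spin": -0.5}, {"slide": [-0.28, 0.54, -0.27], "spin": -0.533}, {"slide": [-0.34, 0.66, -0.27], "spin": -0.533}, {"slide": [-0.4, 0.78, -0.27], "spin": -0.533}, {"slide": [-0.45, 0.9, -0.27], "spin": -0.533}, {"slide": [-0.49, 0.97, -0.27], "spin": -0.533}, {"slide": [-0.49, 0.97, -0.27], "spin": -0.533}], claw=1)

```text
t: 1.02
position: [0.4063, 0.415, 0.3195]
ee_rot: [179.9, 0.2, 91.1]
ft_force: [0.1, -0.8, -0.2]
gripper_width: 1.002
```

```bash
python3 g.py .53 .13 .32 91.7
```

```text
1.0167 [0.4063 0.415  0.3195] [179.87   0.18  91.15] [ 0.1 -0.8 -0.2] 1.0024051428130114 [-53.  20.   3.  94.  -1.  67.  42.]
slide [-0.958  0.393  0.002] spin -0.019 rows 7.450459754545817
```

servo_tool(series=[{"slide": [-0.08, 0.03, 0], "spin": -0.02}, {"slide": [-0.2, 0.08, 0], "spin": -0.02}, {"slide": [-0.33, 0.13, 0], "spin": -0.02}, {"slide": [-0.46, 0.18, 0], "spin": -0.02}, {"slide": [-0.58, 0.24, 0], "spin": -0.02}, {"slide": [-0.7, 0.29, 0], "spin": -0.02}, {"slide": [-0.82, 0.34, 0], "spin": -0.02}, {"slide": [-0.96, 0.39, 0], "spin": -0.02}])

```text
t: 1.68
position: [0.5254, 0.1386, 0.3196]
ee_rot: [-180.0, -0.0, 92.4]
ft_force: [1.0, -0.1, -1.0]
gripper_width: 1.002
```

```bash
python3 g.py .5295 -.1 .32 91.7
```

```text
1.6833 [0.5254 0.1386 0.3196] [-1.7998e+02 -4.0000e-02  9.2390e+01] [ 1.  -0.1 -1. ] 1.0023611540005068 [-29.  16.  12. 100.  -3.  65.  76.]
slide [-0.795 -0.019 -0.002] spin 0.024 rows 5.723848828370046
```

servo_tool(series=[{"slide": [-0.1, 0, 0], "spin": 0}, {"slide": [-0.23, 0, 0], "spin": 0}, {"slide": [-0.36, 0, 0], "spin": 0}, {"slide": [-0.49, 0, 0], "spin": 0}, {"slide": [-0.62, 0, 0], "spin": 0}, {"slide": [-0.75, 0, 0], "spin": 0}, {"slide": [-0.88, 0, 0], "spin": 0}, {"slide": [-0.98, 0, 0], "spin": 0}, {"slide": [-0.98, 0, 0], "spin": 0}, {"slide": [-0.98, 0, 0], "spin": 0}])

```text
t: 2.52
position: [0.5367, -0.1558, 0.3193]
ee_rot: [-180.0, 0.0, 92.1]
ft_force: [-0.6, 1.3, 0.5]
gripper_width: 0.996
```

```bash
python3 g.py .5295 -.2152 .24 91.7
```

```text
2.5167 [ 0.5367 -0.1558  0.3193] [-179.96    0.     92.1 ] [-0.6  1.3  0.5] 0.9962526201478288 [ -5.  18.  21.  98.  -7.  66. 110.]
slide [-0.197 -0.031  0.265] spin 0.014 rows 2.383562665511911
```

servo_tool(series=[{"slide": [-0.1, -0.015, 0.13], "spin": 0.014}, {"slide": [-0.197, -0.03, 0.25], "spin": 0.014}, {"slide": [-0.197, -0.03, 0.38], "spin": 0.014}, {"slide": [-0.197, -0.03, 0.5], "spin": 0.014}, {"slide": [-0.197, -0.03, 0.5], "spin": 0.014}, {"slide": [-0.197, -0.03, 0.5], "spin": 0.014}, {"slide": [-0.197, -0.03, 0.5], "spin": 0.014}])

```text
t: 3.1
position: [0.5319, -0.2128, 0.1715]
ee_rot: [179.9, -0.0, 92.0]
ft_force: [0.7, -0.4, 0.1]
gripper_width: 0.999
```

```bash
python3 g.py .5295 -.2152 .10 91.7; python3 - <<'E'
from h import *
a=viewer.camera("top");b=viewer.camera("side")
cv2.imwrite("pics/c1.png",np.hstack([cv2.resize(x[y:y+100,u:u+100],(400,400),interpolation=2)[:,:,::-1] for x,u,y in((a,330,140),(b,230,90))]))
E
```

```text
3.1 [ 0.5319 -0.2128  0.1715] [ 1.7989e+02 -1.0000e-02  9.2010e+01] [ 0.7 -0.4  0.1] 0.999155824018666 [  3.  29.  19. 104. -12.  49. 120.]
slide [-0.008 -0.009  0.238] spin 0.011 rows 1.716448210526754
```

View pics/c1.png

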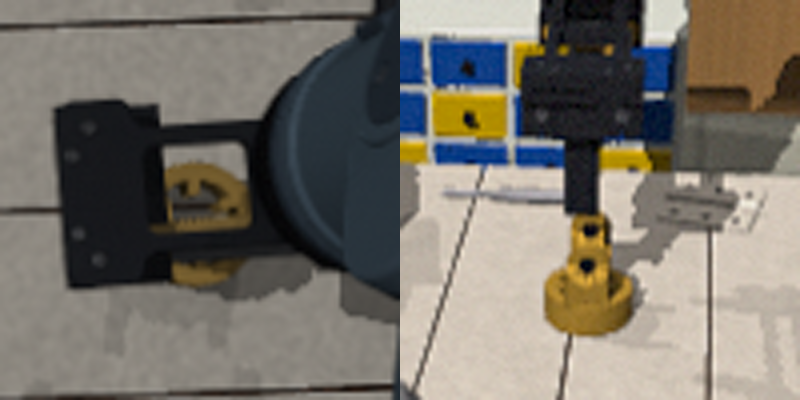

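servo_tool(series=[{"slide": [-0.008, -0.009, 0.04], "spin": 0.011}, {"slide": [-0.008, -0.009, 0.12], "spin": 0.011}, {"slide": [-0.008, -0.009, 0.2], "spin": 0.011}, {"slide": [-0.008, -0.009, 0.238], "spin": 0.011}, {"slide": [-0.008, -0.009, 0.238], "spin": 0.011}, {"slide": [-0.008, -0.009, 0.238], "spin": 0.011}, {"slide": [-0.008, -0.009, 0.238], "spin": 0.011}])

```text
t: 3.78
position: [0.5291, -0.217, 0.1001]
ee_rot: [179.8, 0.1, 91.6]
ft_force: [0.3, -0.5, 0.8]
gripper_width: 0.998
```

```bash
python3 g.py .5295 -.2152 .10 91.7
```

```text
3.7833 [ 0.5291 -0.217   0.1001] [1.7985e+02 5.0000e-02 9.1570e+01] [ 0.3 -0.5  0.8] 0.9977863523380859 [  5.  35.  17. 107. -15.  41. 122.]
slide [0.006 0.002 0.   ] spin -0.004 rows 0.04446104622969706
```

servo_tool(series=[{"slide": [0.004, 0, 0], "spin": 0}, {"slide": [0.004, 0, 0], "spin": 0}, {"slide": [0.004, 0, 0], "spin": 0}, {"slide": [0.004, 0, 0], "spin": 0}, {"slide": [0.004, 0, 0], "spin": 0}, {"slide": [0.004, 0, 0], "spin": 0}, {"slide": [0.004, 0, 0], "spin": 0}, {"slide": [0.004, 0, 0], "spin": 0}], claw=0, grip_force=35)

```text
t: 4.45
position: [0.5278, -0.2153, 0.0985]
ee_rot: [180.0, -0.0, 91.6]
ft_force: [-1.7, 0.6, 3.9]
gripper_width: 0.631
```

```bash
python3 g.py .5295 -.2152 .25 91.7
```

```text
4.45 [ 0.5278 -0.2153  0.0985] [ 1.7999e+02 -1.0000e-02  9.1560e+01] [-1.7  0.6  3.9] 0.6309776484849982 [  5.  35.  17. 107. -15.  40. 122.]
slide [ 0.     0.006 -0.505] spin -0.005 rows 3.6322302879660002
```

servo_tool(series=[{"slide": [0, 0, -0.05], "spin": 0}, {"slide": [0, 0, -0.15], "spin": 0}, {"slide": [0, 0, -0.28], "spin": -0.1}, {"slide": [0, 0, -0.4], "spin": -0.2}, {"slide": [0, 0, -0.51], "spin": -0.3}, {"slide": [0, 0, -0.51], "spin": -0.4}, {"slide": [0, 0, -0.51], "spin": -0.5}, {"slide": [0, 0, -0.51], "spin": -0.6}, {"slide": [0, 0, -0.51], "spin": -0.716}, {"slide": [0, 0, -0.51], "spin": -0.716}, {"slide": [0, 0, -0.51], "spin": -0.716}])

```text
t: 5.37
position: [0.5271, -0.2154, 0.2506]
ee_rot: [-179.9, -0.1, 112.0]
ft_force: [-0.6, -0.0, -3.6]
gripper_width: 0.632
```

```bash
python3 g.py .616 .0203 .25 112.2
```

```text
5.3667 [ 0.5271 -0.2154  0.2506] [-1.7993e+02 -5.0000e-02  1.1197e+02] [-0.6 -0.  -3.6] 0.6321249313659417 [  5.  23.  17. 101.  -7.  58. 136.]
slide [0.618 0.569 0.002] spin -0.008 rows 6.040095924876836
```

servo_tool(series=[{"slide": [0.05, 0.05, 0], "spin": 0}, {"slide": [0.13, 0.12, 0], "spin": 0}, {"slide": [0.22, 0.2, 0], "spin": 0}, {"slide": [0.31, 0.285, 0], "spin": 0}, {"slide": [0.4, 0.37, 0], "spin": -0.008}, {"slide": [0.49, 0.45, 0], "spin": -0.008}, {"slide": [0.57, 0.525, 0], "spin": -0.008}, {"slide": [0.618, 0.566, 0], "spin": -0.008}, {"slide": [0.618, 0.566, 0], "spin": -0.008}, {"slide": [0.618, 0.566, 0.1], "spin": -0.008}, {"slide": [0.618, 0.566, 0.1], "spin": -0.008}, {"slide": [0.618, 0.566, 0.1], "spin": -0.008}])

```text
t: 6.37
position: [0.6136, 0.0194, 0.2197]
ee_rot: [-179.7, -0.1, 112.2]
ft_force: [0.6, 0.2, -3.7]
gripper_width: 0.627
```

```bash
python3 g.py .616 .0203 .22 112.2; python3 - <<'E'
from h import *
a=viewer.camera("top");b=viewer.camera("side")
cv2.imwrite("pics/top2.png",a[:,:,::-1]);cv2.imwrite("pics/side2.png",b[:,:,::-1])
cv2.imwrite("pics/c2.png",np.hstack([cv2.resize(x[y:y+100,u:u+100],(400,400),interpolation=2)[:,:,::-1] for x,u,y in((a,200,100),(b,180,150))]))
E
```

```text
6.3667 [0.6136 0.0194 0.2197] [-1.7972e+02 -5.0000e-02  1.1221e+02] [ 0.6  0.2 -3.7] 0.6268828297045734 [-15.  29.  12.  95.  -7.  57. 112.]
slide [-0.     0.008 -0.001] spin 0.0 rows 0.06139748948463422
```

View pics/c2.png

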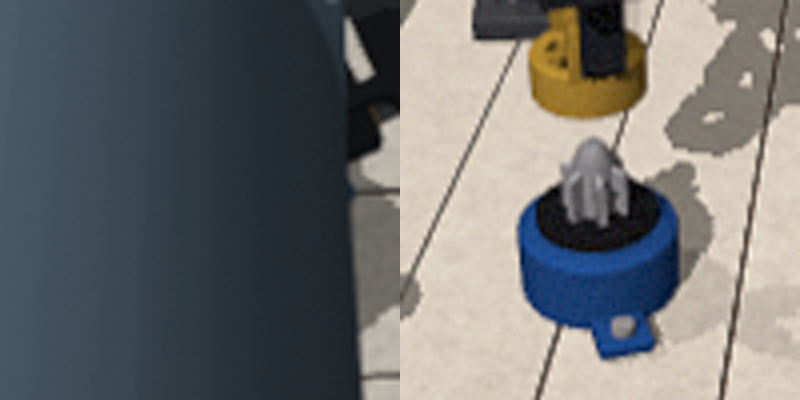

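```bash
cat >> h.py <<'E'
def proj(n,P):
    p=viewer.camera_params(n);K=np.array([[p['fx'],0,p['cx']],[0,p['fy'],p['cy']],[0,0,1]])
    q=(np.atleast_2d(P)-p['T'][:3,3])@p['T'][:3,:3];q=q*[1,-1,-1]
    return cv2.projectPoints(q,np.zeros(3),np.zeros(3),K,p['dist'])[0].reshape(-1,2)
E
python3 - <<'E'
from h import *
b=cv2.imread("pics/side2.png");hsv=cv2.cvtColor(b,cv2.COLOR_BGR2HSV)
def mids(m,y0,y1):
    for y in range(y0,y1):
        x=np.where(m[y]>0)[0]
        if len(x):print(y,x.min(),x.max(),(x.min()+x.max())/2,end=' | ')
    print()
print("brass");mids(big(cv2.inRange(hsv,(12,110,40),(30,255,255)),(205,145,50,40)),158,181)
print("blue");mids(big(cv2.inRange(hsv,(100,120,30),(130,255,255)),(195,170,70,70)),200,226)
print("black");m=((b.max(2)<50)*255).astype(np.uint8);mids(big(m,(205,185,50,30)),195,214)
for z in(.082,.1,.12,.162,.191,.203,.215):print(z,proj("side",[.616,.0203,z]).round(2))
t=np.linspace(0,2*np.pi,73)
for r,z,nm in((.044,.1,'blue'),(.033,.12,'fl'),(.03,.2032,'hub')):
    q=proj("side",np.c_[.616+r*np.cos(t),.0203+r*np.sin(t),0*t+z]);print(nm,q.min(0),q.max(0),(q[:,0].min()+q[:,0].max())/2)
E
```

```text
brass
158 215 237 226.0 | 159 214 238 226.0 | 160 213 239 226.0 | 161 213 240 226.5 | 162 212 240 226.0 | 163 212 240 226.0 | 164 212 240 226.0 | 165 212 240 226.0 | 166 212 240 226.0 | 167 213 240 226.5 | 168 213 240 226.5 | 169 213 240 226.5 | 170 213 240 226.5 | 171 213 240 226.5 | 172 213 240 226.5 | 173 213 240 226.5 | 174 213 239 226.0 | 175 214 238 226.0 | 176 215 237 226.0 | 177 217 236 226.5 | 178 219 232 225.5 | 179 225 226 225.5 | 
blue
200 214 246 230.0 | 201 212 247 229.5 | 202 211 247 229.0 | 203 211 248 229.5 | 204 210 248 229.0 | 205 210 248 229.0 | 206 210 248 229.0 | 207 210 248 229.0 | 208 210 248 229.0 | 209 210 248 229.0 | 210 210 248 229.0 | 211 210 248 229.0 | 212 210 248 229.0 | 213 210 248 229.0 | 214 210 248 229.0 | 215 210 248 229.0 | 216 210 248 229.0 | 217 210 248 229.0 | 218 211 248 229.5 | 219 211 248 229.5 | 220 211 248 229.5 | 221 211 248 229.5 | 222 211 247 229.0 | 223 212 247 229.5 | 224 212 246 229.0 | 225 213 245 229.0 | 
black
195 237 237 237.0 | 196 237 240 238.5 | 197 218 241 229.5 | 198 217 242 229.5 | 199 216 243 229.5 | 200 215 243 229.0 | 201 214 244 229.0 | 202 214 244 229.0 | 203 214 244 229.0 | 204 214 244 229.0 | 205 214 243 228.5 | 206 215 243 229.0 | 207 215 242 228.5 | 208 216 241 228.5 | 209 217 239 228.0 | 210 218 237 227.5 | 211 220 235 227.5 | 212 224 231 227.5 | 
0.082 [[229.09 215.04]]
0.1 [[228.65 208.48]]
0.12 [[228.15 201.  ]]
0.162 [[227.06 184.61]]
0.191 [[226.27 172.7 ]]
0.203 [[225.93 167.63]]
0.215 [[225.59 162.47]]
blue [208.45664942 197.01010366] [248.7774352  221.04267044] 228.61704231159825
fl [212.81158794 192.44010369] [243.46247674 210.18211209] 228.1370323414037
hub [211.12367641 160.35406191] [240.69687661 175.23263165] 225.91027650749922
```

```bash
python3 - <<'E'
from h import *
t=np.linspace(0,2*np.pi,181)
for x,y,r,z,nm in((.616,.0203,.044,.12,'bluetop?'),(.616,.0203,.033,.12,'fl'),(.6145,.0194,.03,.1912,'hubbot'),(.6145,.0194,.03,.2152,'hubtop')):
    q=proj("side",np.c_[x+r*np.cos(t),y+r*np.sin(t),0*t+z]);print(nm,q.min(0),q.max(0))
b=cv2.imread("pics/side0.png");print("tip",[ (y,b[y,228:233,:].max(1).tolist()) for y in range(180,192)])
h=cv2.cvtColor(b,cv2.COLOR_BGR2HSV)
# brass yoke at rest, lowest row vs predicted at (0.5295,-.2152,.07)
q=proj("side",np.c_[.5295+.03*np.cos(t),-.2152+.03*np.sin(t),0*t+.07]);print("rest",q.max(0),q.min(0))
print("ear mid dy/mm",proj("side",[[.616,.02,.12],[.616,.03,.12]]))
a=cv2.imread("pics/top0.png");print("tiptop pred",proj("top",[[.616,.0203,.162],[.616,.0203,.12]]))
E
```

```text
bluetop? [207.6651376  189.71025389] [248.57389842 213.39047545]
fl [212.79855837 192.43952052] [243.46779404 210.18327574]
hubbot [212.3927753 165.1505727] [241.69763799 180.21183031]
hubtop [211.46470347 155.1226059 ] [241.29095819 169.76074952]
tip [(180, [200, 199, 200, 201, 203]), (181, [199, 201, 204, 202, 201]), (182, [204, 203, 205, 208, 201]), (183, [197, 207, 210, 206, 210]), (184, [157, 172, 193, 210, 208]), (185, [135, 140, 142, 175, 206]), (186, [145, 130, 104, 118, 185]), (187, [149, 124, 106, 90, 115]), (188, [149, 124, 114, 87, 62]), (189, [136, 127, 113, 95, 75]), (190, [128, 121, 109, 97, 77]), (191, [121, 116, 106, 103, 84])]
rest [287.00589485 173.82981259] [264.96086455 162.73273406]
ear mid dy/mm [[228.17765213 200.92467676]
 [227.33016402 203.62243136]]
tiptop pred [[252.36688136 147.93661802]
 [253.48907012 152.18851491]]
```

servo_tool(series=[{"slide": [0.003, 0, 0.03], "spin": 0}, {"slide": [0.003, 0, 0.06], "spin": 0}, {"slide": [0.003, 0, 0.09], "spin": 0}, {"slide": [0.003, 0, 0.12], "spin": 0}, {"slide": [0.003, 0, 0.13], "spin": 0}, {"slide": [0.003, 0, 0.13], "spin": 0}])

```text
t: 6.97
position: [0.6142, 0.021, 0.1809]
ee_rot: [-179.9, -0.0, 112.3]
ft_force: [-0.4, -0.0, -3.1]
gripper_width: 0.631
```

```bash
python3 g.py .616 .0203 .22 112.2; python3 - <<'E'
from h import *
b=viewer.camera("side")
cv2.imwrite("pics/c3.png",cv2.resize(b[140:240,180:280],(600,600),interpolation=2)[:,:,::-1])
E
```

```text
6.9667 [0.6142 0.021  0.1809] [-1.7987e+02 -4.0000e-02  1.1230e+02] [-0.4 -0.  -3.1] 0.6308760338281997 [-15.  31.  12.  97.  -8.  52. 112.]
slide [-0.004  0.004 -0.13 ] spin 0.003 rows 0.9388150890598989
```

View pics/c3.png

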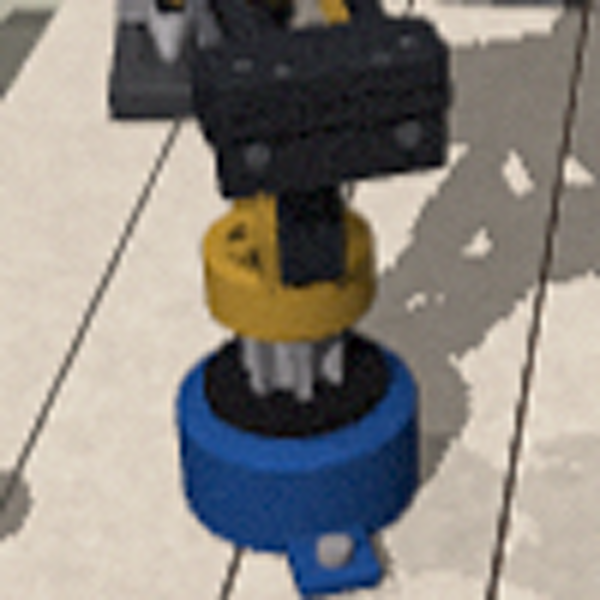

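servo_tool(series=[{"slide": [0, 0, 0.01], "spin": 0}, {"slide": [0, 0, 0.02], "spin": 0}, {"slide": [0, 0, 0.03], "spin": 0}, {"slide": [0, 0, 0.035], "spin": 0}, {"slide": [0, 0, 0.035], "spin": 0}])

```text
t: 7.43
position: [0.6148, 0.021, 0.1714]
ee_rot: [-180.0, -0.0, 112.3]
ft_force: [-0.1, -0.4, -4.9]
gripper_width: 0.636
```

servo_tool(series=[{"slide": [0, 0, 0.01], "spin": 0}, {"slide": [0, 0, 0.02], "spin": 0}, {"slide": [0, 0, 0.03], "spin": 0}, {"slide": [0, 0, 0.035], "spin": 0}, {"slide": [0, 0, 0.035], "spin": 0}])

```text
t: 7.85
position: [0.6147, 0.0211, 0.1608]
ee_rot: [-180.0, -0.0, 112.3]
ft_force: [-0.6, 0.3, -4.0]
gripper_width: 0.634
```

Meshed without resistance; the underside is estimated 12 mm above the flange.

servo_tool(series=[{"slide": [0, 0, 0.01], "spin": 0}, {"slide": [0, 0, 0.02], "spin": 0}, {"slide": [0, 0, 0.03], "spin": 0}, {"slide": [0, 0, 0.033], "spin": 0}, {"slide": [0, 0, 0.036], "spin": 0}, {"slide": [0, 0, 0.036], "spin": 0}])

```text
t: 8.35
position: [0.615, 0.021, 0.1503]
ee_rot: [-180.0, -0.0, 112.3]
ft_force: [-0.2, -0.4, -3.0]
gripper_width: 0.632
```

servo_tool(series=[{"slide": [0, 0, 0.003], "spin": 0}, {"slide": [0, 0, 0.006], "spin": 0}, {"slide": [0, 0, 0.009], "spin": 0}, {"slide": [0, 0, 0.01], "spin": 0}, {"slide": [0, 0, 0.01], "spin": 0}])

```text
t: 8.77
position: [0.6152, 0.0211, 0.1486]
ee_rot: [180.0, -0.0, 112.3]
ft_force: [-3.0, -0.4, 4.5]
gripper_width: 0.634
```

```bash
python3 g.py .615 .021 .147 112.2; python3 - <<'E'
from h import *
b=viewer.camera("side")
cv2.imwrite("pics/c4.png",cv2.resize(b[140:240,180:280],(600,600),interpolation=2)[:,:,::-1])
E
```

```text
8.7667 [0.6152 0.0211 0.1486] [ 1.7997e+02 -1.0000e-02  1.1230e+02] [-3.  -0.4  4.5] 0.6337597440683849 [-14.  34.  11.  98.  -8.  49. 113.]
slide [ 0.    -0.001  0.005] spin 0.003 rows 0.03760649824750398
```

View pics/c4.png

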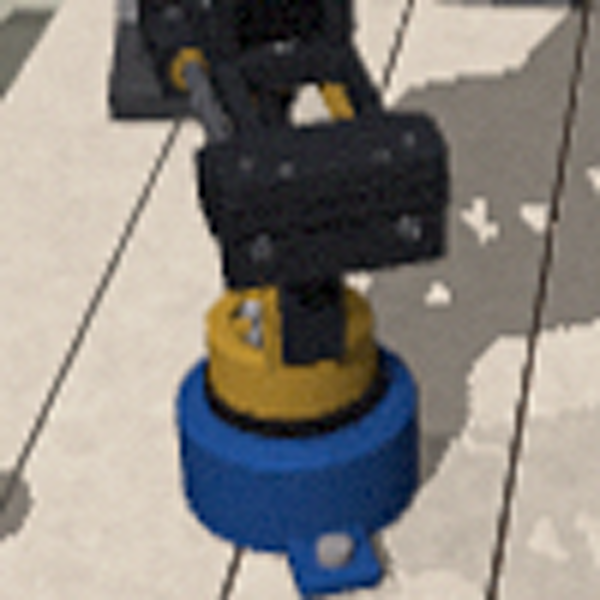

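servo_tool(series=[{"slide": [0, 0, 0.003], "spin": 0}, {"slide": [0, 0, 0.006], "spin": 0}, {"slide": [0, 0, 0.008], "spin": 0.04}, {"slide": [0, 0, 0.008], "spin": -0.04}, {"slide": [0, 0, 0.008], "spin": 0}, {"slide": [0, 0, 0.008], "spin": 0}])

```text
t: 9.32
position: [0.6165, 0.021, 0.1485]
ee_rot: [179.8, 0.0, 112.3]
ft_force: [-7.1, -0.7, 19.7]
gripper_width: 0.638
```

servo_tool(series=[{"slide": [0, 0, -0.004], "spin": 0}, {"slide": [0, 0, -0.008], "spin": 0}, {"slide": [0, 0, -0.008], "spin": 0}])

```text
t: 9.57
position: [0.6161, 0.0211, 0.1486]
ee_rot: [179.9, 0.0, 112.3]
ft_force: [-0.0, 0.3, 6.2]
gripper_width: 0.629
```

servo_tool(series=[{"slide": [0, 0, 0], "spin": 0}, {"slide": [0, 0, 0], "spin": 0}, {"slide": [0, 0, 0], "spin": 0}, {"slide": [0, 0, 0], "spin": 0}, {"slide": [0, 0, 0], "spin": 0}, {"slide": [0, 0, 0], "spin": 0}, {"slide": [0, 0, 0], "spin": 0}, {"slide": [0, 0, 0], "spin": 0}], claw=1)

```text
t: 10.23
position: [0.6151, 0.021, 0.1475]
ee_rot: [-180.0, 0.0, 112.3]
ft_force: [-0.2, -0.2, 0.4]
gripper_width: 1.001
```

Released with no residual force; next I retreat straight up, then back out of the camera's view.

servo_tool(series=[{"slide": [0, 0, -0.03], "spin": 0}, {"slide": [0, 0, -0.1], "spin": 0}, {"slide": [0, 0, -0.2], "spin": 0}, {"slide": [0, 0, -0.32], "spin": 0}, {"slide": [0, 0, -0.44], "spin": 0}, {"slide": [0, 0, -0.55], "spin": 0}, {"slide": [0.1, -0.05, -0.58], "spin": 0}, {"slide": [0.22, -0.1, -0.58], "spin": 0}, {"slide": [0.34, -0.15, -0.58], "spin": 0}, {"slide": [0.46, -0.2, -0.58], "spin": 0}, {"slide": [0.58, -0.25, -0.58], "spin": 0}, {"slide": [0.7, -0.3, -0.58], "spin": 0}, {"slide": [0.7, -0.3, -0.58], "spin": 0}, {"slide": [0.7, -0.3, -0.58], "spin": 0}])

```text
t: 11.4
position: [0.451, 0.1828, 0.3224]
ee_rot: [179.9, -0.0, 112.6]
ft_force: [1.0, -0.9, 0.6]
gripper_width: 1.001
```

```bash
python3 - <<'E'
from h import *
a=viewer.camera("top");b=viewer.camera("side")
cv2.imwrite("pics/t5.png",a[:,:,::-1]);cv2.imwrite("pics/s5.png",b[:,:,::-1])
cv2.imwrite("pics/c5.png",np.hstack([cv2.resize(x[y:y+100,u:u+100],(400,400),interpolation=2)[:,:,::-1] for x,u,y in((a,200,100),(b,180,140))]))
E
```

```text
(no output)
```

View pics/c5.png

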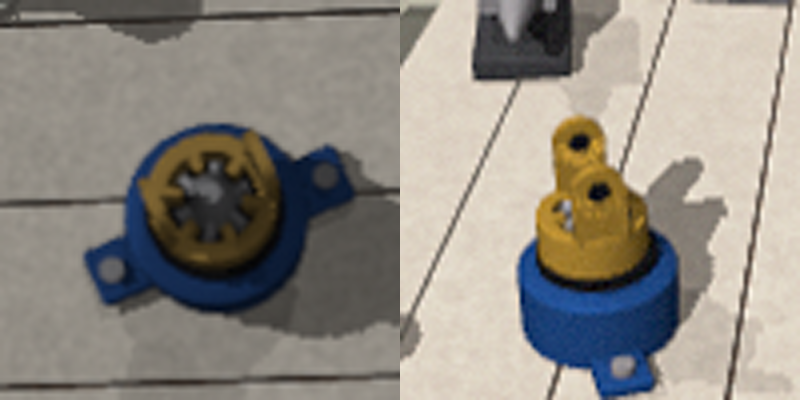

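View pics/t5.png

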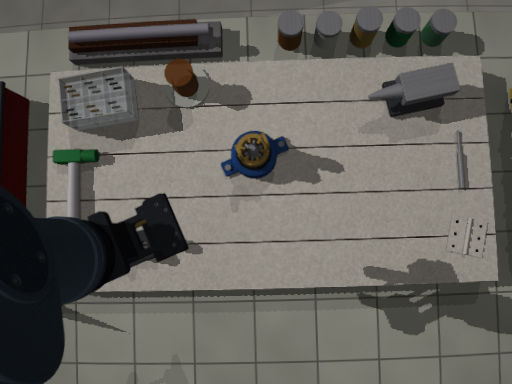

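```bash
python3 - <<'E'
from h import *
from plant import close_job
b=cv2.imread("pics/s5.png");hsv=cv2.cvtColor(b,cv2.COLOR_BGR2HSV)
m=big(cv2.inRange(hsv,(12,110,40),(30,255,255)),(205,160,50,60));print(cv2.boundingRect(m))
t=np.linspace(0,2*np.pi,181)
for z in(.12,.13):print(z,proj("side",np.c_[.616+.03*np.cos(t),.0203+.03*np.sin(t),0*t+z]).max(0))
for n in("side0","s5"):
    x=cv2.imread(f"pics/{n}.png");k=big(((x.max(2)<75)*255).astype(np.uint8),(280,260,55,65));print(n,cv2.boundingRect(k))
print(close_job())
E
```

```text
(214, 169, 28, 42)
0.12 [242.07529493 209.32181509]
0.13 [241.91818286 205.44069377]
side0 (288, 263, 37, 62)
s5 (289, 263, 36, 62)
the job is handed in; nothing more can be done
None
```

The brass yoke is home on the black flange, ears up and meshed, and I have let go and handed the job in at about 11.5 s. I gripped it across the ears, turned it about 20° to line up with the splines, and lowered it on. It meshed straight away. I rocked it slightly once at the bottom to seat it, opened the gripper and backed off.

**Checks that agreed:**
- **Seating height:** the tool stopped hard at z = 148.5 mm, where the flange should stop it. It did not sink further under about 20 N, the highest reading I saw.
- **Final pictures:** the teeth sit between the splines and the hub is level and central. Its lowest edge is at row 211, with about 209 expected when home and 205 if it were 10 mm high.
- **Dark yoke:** its outline in the side view is unchanged to within 1 pixel.

**Check that disagreed:** in the side view the flange appeared about 2 pixels lower than calculated. That is the same offset as in the hub check above. The shaft tip matched in both views, so I went by the shaft position and the solid stop.

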